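# Unlatch and slide open the terminal cover of a control box

### The job

Open the terminal cover of the white control box by pressing and pushing only, never lifting the cover: first press the snap tab beside the rail fully down, then push the released cover along its rails until the whole terminal well is uncovered and the cover lies flat on the closed half of the box. Leave the terminal plug, screwdriver, spool and jar where they are.

Things in the scene. Friction and masses are not known exactly. Their poses are not given: they have to be found in the camera images.
- case: White plastic control box screwed to the bench (fixed). Origin on the bench surface; x is the direction in which the cover slides open, y to the left of that, z up. Spans x -115 to 125, y -75 to 75 mm; flat top 36 mm above the bench. Guide rails on both sides of the cover: x -104 to -2, |y| 33.5 to 44.5 mm, tops 45 mm above the bench, lips 2 mm above the cover's edges
- tab (a joint): Travel of the snap tab in m: 0 fully up, 0.008 fully down (end stop); starts at 0 to 0.0015. Takes about 5 to 6 N to move and stays where it is pressed (no return spring). Up, its nose bars the cover; beyond 0.0065 it counts as fully down and its nose is sunk below the box's top, so that the cover passes over it
- tab_top (a point): Middle of the top face of the snap tab's grey press pad (22 mm along case x, 24 mm along case y), at case x 10, y 58 mm, just outside the left rail and past its end. The pad's top is 54 mm above the bench when fully up and 46 mm when fully down. Press straight down
- cover: Loose grey plastic cover, plate 96 (x) x 72 (y) x 4 mm, about 60 g, axes along those of the case at the start. Origin at the centre of its underside, 36 mm above the bench; seated at case x -52 mm. It must slide about 90 to 115 mm along case +x to open; further on it would hang over the box's end
- ridge (a point): Middle of the rear (-x) face of the upright ridge across the cover's top; push on this face towards +x. The ridge is 44 mm long (y), 8 mm thick (x), 16 mm high above the cover's top; this point lies 8 mm above the cover's top and 6 mm ahead of the cover's origin. Behind it the cover's top is flat for 54 mm
- ledge (a point): Centre of the plain level top of the closed half of the box (case x 56.5, y 0, 36 mm above the bench), which spans case x -12 to 125 mm; the cover ends up here. The sunk well with the screw terminals, hidden by the cover at the start, spans case x -95 to -12, y -30 to 30 mm
- corner_l (a point): Rear left corner of the cover (cover x -48, y 36 mm, mid-thickness); the well is uncovered when both rear corners are past the well's end (case x -12 mm)
- corner_r (a point): Rear right corner of the cover (cover x -48, y -36 mm, mid-thickness)
- plug: Bystander: small loose black terminal plug 22 x 14 x 12 mm lying on the box's top near its right (-y) edge; origin at the centre of its underside. Leave it alone
- screwdriver: Bystander: screwdriver 180 mm long lying on the bench to the right (-y) of the box; origin at the underside of its middle. Leave it alone
- spool: Bystander: solder spool, diameter 54 mm, 40 mm high, standing behind the rear (-x) end of the box; origin at the centre of its underside. Leave it alone
- jar: Bystander: small jar, diameter 48 mm, 55 mm high, standing beyond the +x end of the box; origin at the centre of its underside. Leave it alone
Things that resemble listed ones, but are neither listed nor needed, are in the scene too. Of the things shaped like the cover, the grey one is meant.

How it is judged:
By the outcome, as a careful person would: the job done as asked, in the order asked, and still so for the second after the job is handed in, with the robot touching nothing.
It also fails if it takes over 42 s, if anything falls off the work surface, if the arm or the gripper's body presses on something with over 40 N, if the wrist force passes 120 N, or if a joint passes its speed limit or range.

### The arm

A 6-joint arm with a two-finger parallel gripper is mounted at the origin on the work surface. World frame = base frame: x ahead of the robot, y to its left, z up, the work surface at z = 0. Lengths are in m, angles in degrees, forces in N, time in s.
With the tool pointing down it reaches from about 0.25 to 0.725 m from the base axis. Payload 9.7 kg.
Tool frame: the origin (TCP) lies at the very end of the fingers, on their centre line; the grasp point (between the pads) lies grasp_offset behind it (grasp_offset is the distance from the TCP to the grasp point, in m); z points along the fingers, y is the line along which they close (so a half turn about z gives the same grasp; the last joint's range is limited). The gripper opens to 85 mm and grips with 20 to 120 N. Pads are 22 mm wide; open, the fingers measure 114 mm over their backs; the gripper's body (76 mm by 85 mm) begins 54 mm behind the grasp point. The pads swing forward as they close: fully open they stand 13 mm farther back than shut.
Start: joints at [-66.005, 4.979, 10.078, 95.1, 0, 90], TCP at [0.224, -0.502, 0.205] pointing down, gripper open.
Joint ranges: [-179.16, 179.16], [-48.56, 103.87], [-65.8, 70.77], [-126.05, 130.52], [-82.76, 87.17], [-180, 180]. Speed limits (degrees/s): [127.2, 127.2, 147.25, 180, 180, 180].

### API

Orientations are given as [roll, pitch, yaw] about the fixed x, y, z axes, in that order (R = Rz(yaw) Ry(pitch) Rx(roll)).
In Python, from workcell import get_obs, camera, calibration, job_done, recognise, cut_out, mark_of, grasp_offset gives the robot as it stands.
- The arm moves only by the tool servo_tool, never from a script. Its argument "moves" is a list of rows, each a list of 3 entries, a list of its own where there are three numbers: the turn, a rotation vector about the tool's x, y, z in degrees, then the shift along the tool's x, y, z in m, then the opening in per cent of the stroke, from 0 (shut) to 100 (fully open). In form: [[[ax, ay, az], [x, y, z], claw], ...]. A call has 1 to 12 rows; each row shifts and turns the commanded pose from where the row before left it, along the tool's axes as they then stand; what a row does not reach is not made up. A row lasts 1/10 s, in which the tool goes at most 50 mm and 8.59 degrees, less where a joint would pass 70% of its speed; a pose out of reach is approached as far as the arm can. A call is refused whole if a number of a shift passes 0.05 or a number of a turn 8.59, either way. A call with a gripper value outside its range is refused whole. The fingers move at their own pace and stop on an object; "force" is the grip in N (left out, the last holds). Time passes only in rows, so rows that do not move let the fingers close. It gives the time, the measured TCP pose, the force, the opening and the grip force at its end, in the units of the state.
- get_obs(): the state, without advancing time (a new reading comes with each control period).
- camera(name): name is "scene" or "top" or "wrist"; returns (picture, depth): 384x512x3 uint8, red, green, blue; 384x512 float32, m along the optical axis (not along the pixel's ray), 0 where there is no reading.
- calibration(name): a dict with "camera_matrix" (3x3 intrinsics, pixels), "dist" ([k1, k2, p1, p2, k3] as OpenCV has them; the pictures are not rectified), "R" (3x3) and "t" (3): a world point X has camera coordinates R X + t. Camera axes: x right, y down, z forward; pixel columns grow to the right and rows downward; lengths in m; the calibration is good to about 2 mm. A picture is of the moment at which its call begins: read the wrist's pose just before it. calibration takes no time and is no camera call; for the wrist camera it gives the pose at the moment of the call.
- job_done(): hands the job in; it is judged then, once.
Trained networks look in the newest picture that a camera, given by its name, has taken for a name from the list of things; names that differ only in an ending like _2 or _b are one class to them, and where a whole thing is asked for, a point or a joint stands for the part that bears it (a point fixed in the world has none). Each returns a list of dicts, best first, with "score" (0 to 1); they miss things now and then, are a little off and sometimes report something else, mostly with a low value. They report only what shows in the picture. A call takes as long as a camera call. They do not tell look-alikes from the thing itself.
- recognise(name, camera): "xyz" ([x, y, z] in m, in the coordinates of the camera as it stood for that picture, good to about 4 mm: the middle of the surface that is visible of it).
- cut_out(name, camera): "mask" (384x512 bool, what is visible of it).
- mark_of(name, camera): "xyz" ([x, y, z] in m, in the coordinates of the camera as it stood for that picture, good to about 4 mm: a listed point, or the origin of a listed thing).
The state is a dict: "time": time; "q": joint angles; "qd": joint speeds; "joint_efforts": joint torques, N m; "ee_pos": TCP position; "tcp_rot": TCP orientation; "wrist_force": force on the tool from outside, world axes, zero at the start; "torque": the same for the moment, N m; "opening": finger opening in m; "grasp_force": force on a finger pad.
Only numpy, scipy, OpenCV 4.12 (cv2) and the standard library are available. Lean on these libraries where they do the work, as an engineer would, in place of code of your own. Each camera call takes 0.05 s, during which the arm holds its last target. There are 200 camera calls.

## Working session

There is one attempt and no reset: what is moved stays moved. The work goes in short steps, Python scripts to look and compute and a tool call to move; the robot and the scene stay as the last step left them, time stands still between calls to the robot, and variables do not carry over. Pictures are saved under pics/ and viewed, at most 10 in all, crops included, and the job is handed in when it is done.

Besides the shell and the picture viewer there is one more tool, called as name(argument=value, ...), one argument or row to a line, values as JSON. servo_tool: Moves the arm, as the interface text tells. Its arguments: {"type":"object","properties":{"moves":{"type":"array"},"force":{"type":"number"}},"required":["moves"]}

```bash
mkdir -p pics; ls
cat > h.py <<'E'
import numpy as np, cv2
from workcell import *
def toworld(p,c):
    return np.array(c["R"]).T@(np.array(p)-np.array(c["t"]))
def save(n,im): cv2.imwrite("pics/"+n,cv2.cvtColor(im,cv2.COLOR_RGB2BGR))
E
python3 - <<'E'
from h import *
np.set_printoptions(precision=4,suppress=True)
o=get_obs(); print(o["time"],o["ee_pos"],o["tcp_rot"],o["opening"],grasp_offset if not callable(grasp_offset) else grasp_offset())
ims=[]
for n in ["top","scene"]:
    im,d=camera(n); c=calibration(n); ims.append(im)
    for k in ["case","cover","tab_top","ridge","ledge","corner_l","corner_r","plug","spool","jar","screwdriver"]:
        r=mark_of(k,n)
        print(n,k,[(round(x["score"],2),toworld(x["xyz"],c).round(3)) for x in r[:3]])
save("a_top.png",ims[0]); save("a_scene.png",ims[1])
E
```

```text
pics
0.0 [ 0.2236 -0.5022  0.2045] [-179.9215   -0.0015   23.9984] 0.08542450914544532 0.0187
top case [(0.6, array([0.562, 0.119, 0.   ]))]
top cover [(0.76, array([ 0.669, -0.126, -0.004])), (0.66, array([ 0.403, -0.089, -0.004])), (0.57, array([0.565, 0.065, 0.036]))]
top tab_top [(0.55, array([0.503, 0.122, 0.051]))]
top ridge [(0.79, array([ 0.402, -0.092,  0.008])), (0.65, array([ 0.664, -0.129,  0.01 ])), (0.55, array([0.566, 0.069, 0.049]))]
top ledge [(0.89, array([0.562, 0.17 , 0.037]))]
top corner_l [(0.89, array([0.531, 0.013, 0.038])), (0.75, array([ 0.467, -0.087,  0.001])), (0.74, array([ 0.727, -0.143, -0.001]))]
top corner_r [(0.89, array([0.531, 0.013, 0.038])), (0.75, array([ 0.467, -0.087,  0.001])), (0.74, array([ 0.727, -0.143, -0.001]))]
top plug [(0.6, array([0.615, 0.221, 0.041]))]
top spool []
top jar []
top screwdriver [(0.95, array([ 0.7  ,  0.144, -0.001])), (0.7, array([0.614, 0.217, 0.039]))]
scene case [(0.97, array([0.561, 0.115, 0.   ]))]
scene cover [(0.98, array([0.569, 0.069, 0.033])), (0.91, array([ 0.404, -0.089,  0.   ])), (0.7, array([ 0.67 , -0.127,  0.001]))]
scene tab_top [(0.87, array([0.503, 0.124, 0.049]))]
scene ridge [(0.8, array([0.566, 0.073, 0.046])), (0.68, array([ 0.403, -0.091,  0.01 ])), (0.6, array([ 0.665, -0.126,  0.012]))]
scene ledge [(0.76, array([0.56 , 0.174, 0.037]))]
scene corner_l [(0.92, array([ 0.703, -0.076,  0.002])), (0.91, array([0.608, 0.015, 0.04 ])), (0.85, array([0.532, 0.014, 0.039]))]
scene corner_r [(0.92, array([ 0.703, -0.076,  0.002])), (0.91, array([0.608, 0.015, 0.04 ])), (0.85, array([0.532, 0.014, 0.039]))]
scene plug [(0.55, array([0.618, 0.22 , 0.031]))]
scene spool [(0.7, array([ 0.532, -0.055,  0.   ]))]
scene jar [(0.89, array([0.541, 0.293, 0.001]))]
scene screwdriver [(0.92, array([ 0.698,  0.145, -0.001]))]
```

View pics/a_top.png

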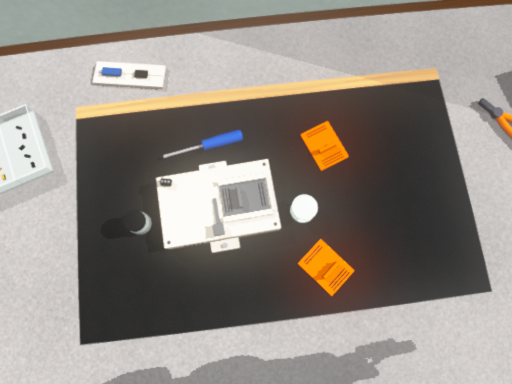

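View pics/a_scene.png

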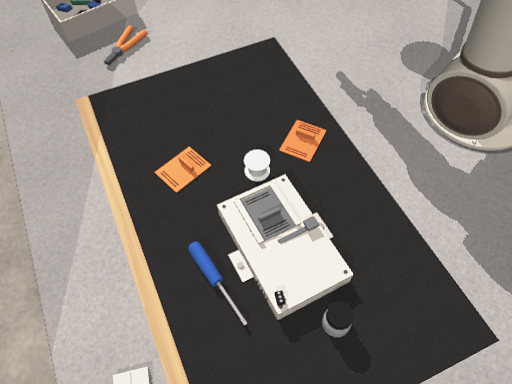

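The top view shows the white box at cols 157–280, rows 160–247, with the grey cover and ridge at about (245,197) and the tab pad at (217,228). The jar is at (140,222), the spool at (304,208) and the plug at (166,182). The scene view agrees, so case +x points roughly along world +y. Next I'll fit the case pose from depth.

```bash
cat >> h.py <<'E'
def cloud(n):
    im,d=camera(n); c=calibration(n)
    v,u=np.nonzero(d>0)
    K=np.array(c["camera_matrix"]);p=cv2.undistortPoints(np.stack([u,v],1).astype(np.float64)[:,None],K,np.array(c["dist"]))[:,0]
    z=d[v,u]; P=np.c_[p*z[:,None],z]
    return (P-np.array(c["t"]))@np.array(c["R"]), im[v,u], im
E
python3 - <<'E'
from h import *
np.set_printoptions(precision=4,suppress=True)
for n in ["top","scene"]:
    P,C,im=cloud(n)
    near=(abs(P[:,0]-.56)<.12)&(abs(P[:,1]-.118)<.16)
    m=near&(abs(P[:,2]-.036)<.006)&(C.min(1)>110)
    G=np.zeros((320,240),np.uint8); g=np.round((P[m,:2]-[.44,-.042])*1000).astype(int)
    ok=(g>=0).all(1)&(g[:,0]<240)&(g[:,1]<320); G[g[ok,1],g[ok,0]]=255
    G=cv2.morphologyEx(G,cv2.MORPH_CLOSE,np.ones((7,7)))
    G=cv2.morphologyEx(G,cv2.MORPH_OPEN,np.ones((5,5)))
    cs,_=cv2.findContours(G,0,2); c=max(cs,key=cv2.contourArea)
    (cx,cy),(w,h),a=cv2.minAreaRect(c)
    print(n,"center",cx/1000+.44,cy/1000-.042,"size",w,h,"ang",a, "topz",np.median(P[m,2]))
    th=np.radians(a if w>h else a+90); ex=np.array([np.cos(th),np.sin(th)])
    if ex[1]<0: ex=-ex
    ey=np.array([-ex[1],ex[0]]); o=np.array([cx/1000+.44,cy/1000-.042])-.005*ex
    print("yaw",np.degrees(np.arctan2(ex[1],ex[0])),"origin",o)
    L=np.c_[(P[:,:2]-o)@ex,(P[:,:2]-o)@ey,P[:,2]]*1000
    for nm,b in dict(pad=(-15,35,40,75,43,70),ridge=(-75,-25,-30,30,46,70)).items():
        k=(L[:,0]>b[0])&(L[:,0]<b[1])&(L[:,1]>b[2])&(L[:,1]<b[3])&(L[:,2]>b[4])&(L[:,2]<b[5])
        if k.any():print(nm,k.sum(),L[k].min(0),L[k].max(0),np.median(L[k],0))
E
```

```text
top center 0.562283432006836 0.11968707275390625 size 151.5732421875 238.37100219726562 ang 2.9609360694885254 topz 0.03583407524024537
yaw 92.96093606948853 origin [0.5625 0.1147]
pad 148 [-14.3776  40.2882  43.3767] [21.3885 70.2488 55.516 ] [ 8.9599 57.3948 51.4058]
ridge 86 [-45.2595 -21.8179  46.2399] [-37.5424  21.4152  57.9326] [-41.38     0.9628  54.7663]
scene center 0.5609937744140625 0.12262469482421873 size 151.3609161376953 241.0488739013672 ang 2.862405300140381 topz 0.035772176432438615
yaw 92.86240530014038 origin [0.5612 0.1176]
pad 170 [-13.7467  40.0336  43.0602] [21.2635 69.612  55.962 ] [10.3696 55.8672 51.7329]
ridge 133 [-46.051  -22.2761  46.2994] [-37.0975  21.1168  57.683 ] [-39.4723  -1.0115  54.5182]
```

servo_tool(
  moves=[
    [[0, 0, -7.65], [0, 0, 0], 0],
    [[0, 0, -7.65], [0, 0, 0], 0],
    [[0, 0, -7.65], [0, 0, 0], 0],
    [[0, 0, -7.65], [0, 0, 0], 0],
    [[0, 0, -7.65], [0, 0, 0], 0],
    [[0, 0, -7.65], [0, 0, 0], 0],
    [[0, 0, -7.65], [0, 0, 0], 0],
    [[0, 0, -7.65], [0, 0, 0], 0],
    [[0, 0, -7.65], [0, 0, 0], 0],
  ],
  force=60,
)

```text
time: 2.2
ee_pos: [0.2237, -0.5025, 0.2052]
tcp_rot: [180.0, 0.0, 93.2]
wrist_force: [-0.0, 0.6, -0.2]
opening: -0.0002
grasp_force: 0.0
```

servo_tool(
  moves=[
    [[0, 0, 0], [0.04, 0.021, 0], 0],
    [[0, 0, 0], [0.04, 0.021, 0], 0],
    [[0, 0, 0], [0.04, 0.021, 0], 0],
    [[0, 0, 0], [0.04, 0.021, 0], 0],
    [[0, 0, 0], [0.04, 0.021, 0], 0],
    [[0, 0, 0], [0.04, 0.021, 0], 0],
    [[0, 0, 0], [0.04, 0.021, 0], 0],
    [[0, 0, 0], [0.04, 0.021, 0], 0],
    [[0, 0, 0], [0.04, 0.021, 0], 0],
    [[0, 0, 0], [0.04, 0.021, 0], 0],
    [[0, 0, 0], [0.04, 0.021, 0], 0],
    [[0, 0, 0], [0.04, 0.021, 0], 0],
  ],
)

```text
time: 3.4
ee_pos: [0.452, -0.0086, 0.2055]
tcp_rot: [180.0, 0.0, 92.9]
wrist_force: [1.1, -1.6, -0.0]
opening: -0.0002
grasp_force: 0.0
```

Run:
```python
from h import *
np.set_printoptions(precision=4,suppress=True)
c=calibration("wrist"); P,C,im=cloud("wrist"); save("w1.png",im)
o=get_obs(); print(o["ee_pos"],o["tcp_rot"])
for k in ["tab_top","ridge","corner_l","corner_r"]:
    print(k,[(round(x["score"],2),toworld(x["xyz"],c).round(4)) for x in mark_of(k,"wrist")[:3]])
e=np.radians(92.9);ex=np.array([np.cos(e),np.sin(e)]);ey=np.array([-ex[1],ex[0]]);oo=np.array([.562,.116])
L=np.c_[(P[:,:2]-oo)@ex,(P[:,:2]-oo)@ey,P[:,2]]*1000
for nm,b in dict(pad=(-5,35,46.5,75,49,70),ridge=(-75,-25,-30,30,48,70)).items():
    k=(L[:,0]>b[0])&(L[:,0]<b[1])&(L[:,1]>b[2])&(L[:,1]<b[3])&(L[:,2]>b[4])&(L[:,2]<b[5])
    if k.any():print(nm,k.sum(),L[k].min(0),L[k].max(0),np.median(L[k],0))
```

```text
[ 0.4539 -0.0039  0.2047] [179.9332  -0.1274  93.0301]
tab_top [(0.56, array([0.5014, 0.1215, 0.0557]))]
ridge [(0.8, array([ 0.4026, -0.0882,  0.015 ])), (0.63, array([0.5644, 0.0714, 0.0488])), (0.55, array([ 0.6645, -0.134 ,  0.0058]))]
corner_l [(0.85, array([ 0.4225, -0.0308,  0.0033])), (0.82, array([ 0.7286, -0.146 ,  0.0019])), (0.77, array([ 0.4663, -0.0806,  0.0018]))]
corner_r [(0.85, array([ 0.4225, -0.0308,  0.0033])), (0.82, array([ 0.7286, -0.146 ,  0.0019])), (0.77, array([ 0.4663, -0.0806,  0.0018]))]
pad 634 [ 3.6786 46.5229 49.0411] [24.9537 68.3347 55.2465] [14.6338 57.5535 53.0659]
ridge 444 [-40.9838 -24.154   48.3046] [-32.7246  19.9774  58.5263] [-37.2063  -1.9117  56.2539]
```

View pics/w1.png

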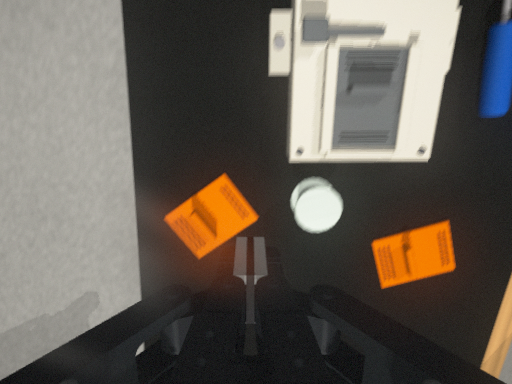

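The wrist view shows the white box at upper right, its tab pad at (315,25) and the cover at (370,95). The spool is at (317,205), and the orange look-alikes are on the bench. The poses agree with the earlier fit, so I'm moving over the pad.

servo_tool(
  moves=[
    [[0, 0, 0], [0.031, 0.0145, 0], 0],
    [[0, 0, 0], [0.031, 0.0145, 0], 0],
    [[0, 0, 0], [0.031, 0.0145, 0], 0],
    [[0, 0, 0], [0.031, 0.0145, 0], 0],
    [[0, 0, 0], [0, 0, 0.04], 0],
    [[0, 0, 0], [0, 0, 0.04], 0],
    [[0, 0, 0], [0, 0, 0.03], 0],
    [[0, 0, 0], [0, 0, 0.02], 0],
    [[0, 0, 0], [0, 0, 0], 0],
    [[0, 0, 0], [0, 0, 0], 0],
  ],
)

```text
time: 4.65
ee_pos: [0.5035, 0.115, 0.076]
tcp_rot: [180.0, -0.0, 92.7]
wrist_force: [-0.1, 0.2, -0.2]
opening: 0.0001
grasp_force: 0.0
```

servo_tool(
  moves=[
    [[0, 0, 0], [0.009, 0, 0], 0],
    [[0, 0, 0], [0, 0, 0.01], 0],
    [[0, 0, 0], [0, 0, 0.006], 0],
    [[0, 0, 0], [0, 0, 0.004], 0],
    [[0, 0, 0], [0, 0, 0.003], 0],
    [[0, 0, 0], [0, 0, 0.003], 0],
    [[0, 0, 0], [0, 0, 0], 0],
    [[0, 0, 0], [0, 0, 0], 0],
  ],
)

```text
time: 5.45
ee_pos: [0.5029, 0.1251, 0.0492]
tcp_rot: [180.0, 0.0, 92.8]
wrist_force: [-0.6, -0.2, -0.3]
opening: 0.0001
grasp_force: 0.0
```

servo_tool(
  moves=[
    [[0, 0, 0], [0, 0, 0.0015], 0],
    [[0, 0, 0], [0, 0, 0.001], 0],
  ],
)

```text
time: 5.65
ee_pos: [0.503, 0.1252, 0.0467]
tcp_rot: [180.0, -0.0, 92.8]
wrist_force: [0.8, 0.1, -0.6]
opening: 0.0003
grasp_force: 0.0
```

servo_tool(
  moves=[
    [[0, 0, 0], [0, 0, 0.001], 0],
  ],
)

```text
time: 5.75
ee_pos: [0.5029, 0.1252, 0.0457]
tcp_rot: [180.0, -0.0, 92.8]
wrist_force: [0.2, 0.6, 0.0]
opening: -0.0
grasp_force: 0.0
```

Run:
```python
from h import *
im,d=camera("scene"); save("s2.png",cv2.resize(im[160:310,200:380],None,fx=4,fy=4,interpolation=cv2.INTER_CUBIC))
P,C,im=cloud("wrist"); save("w2.png",im)
```

```text
(no output)
```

View pics/s2.png

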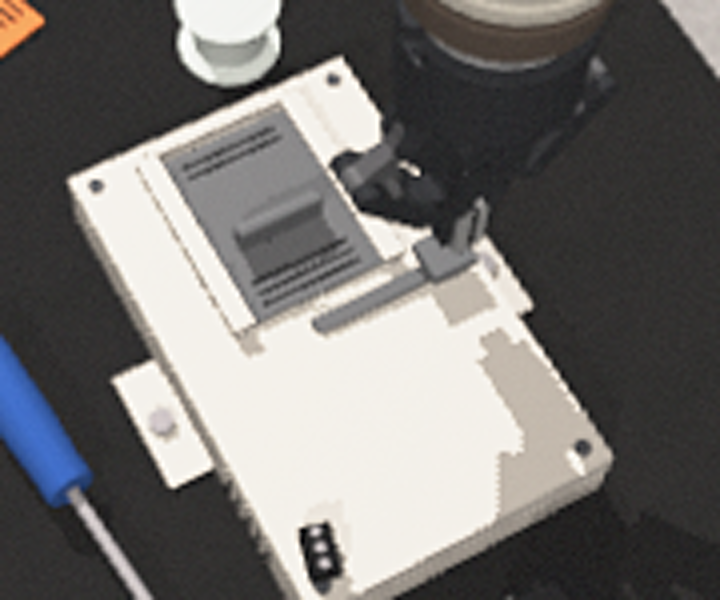

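View pics/w2.png

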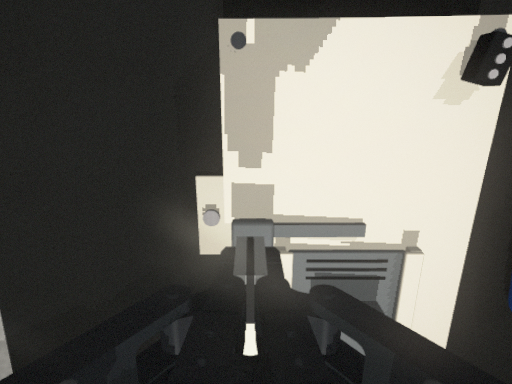

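The scene crop shows the fingertips at (470,240), near the rear-left edge of the pad, which is at (445,258). In the wrist view the tips end at row 237, over the pad at rows 219–246. No force registered, so I'll measure where the tips are relative to the pad.

Run:
```python
from h import *
np.set_printoptions(precision=4,suppress=True)
o=get_obs(); print(o["ee_pos"],o["wrist_force"],o["time"])
e=np.radians(92.9);ex=np.array([np.cos(e),np.sin(e)]);ey=np.array([-ex[1],ex[0]]);oo=np.array([.562,.116])
for n in ["scene","wrist"]:
    P,C,im=cloud(n)
    L=np.c_[(P[:,:2]-oo)@ex,(P[:,:2]-oo)@ey,P[:,2]]*1000
    print(n,"tcp case",((np.array(o["ee_pos"][:2])-oo)@ex*1000),((np.array(o["ee_pos"][:2])-oo)@ey*1000))
    r=(L[:,0]>-10)&(L[:,0]<35)&(L[:,1]>45.5)&(L[:,1]<75)
    for z in range(40,80,2):
        k=r&(L[:,2]>=z)&(L[:,2]<z+2)
        if k.sum()>2: print(z,k.sum(),L[k,:2].min(0).round(),L[k,:2].max(0).round(),C[k].mean())
```

```text
[0.5028 0.1251 0.0455] [0.0887 0.0769 0.1769] 5.85
scene tcp case 12.120268559984307 58.690553546980546
44 3 [10. 47.] [22. 57.] 134.88888888888889
46 3 [ 4. 47.] [22. 65.] 161.55555555555554
48 13 [ 2. 46.] [22. 67.] 110.7948717948718
50 52 [ 1. 47.] [24. 69.] 126.0
52 41 [ 2. 47.] [23. 69.] 129.1219512195122
54 3 [ 6. 51.] [12. 60.] 135.44444444444446
74 4 [22. 54.] [25. 67.] 143.91666666666666
76 3 [20. 53.] [25. 62.] 133.33333333333334
78 3 [22. 53.] [25. 66.] 136.33333333333334
wrist tcp case 12.120268559984307 58.690553546980546
40 7 [ 6. 46.] [11. 46.] 106.0952380952381
46 6 [20. 47.] [20. 69.] 105.83333333333333
48 47 [19. 48.] [21. 70.] 84.46808510638297
50 97 [ 5. 47.] [21. 71.] 98.46048109965636
52 595 [ 6. 47.] [21. 70.] 119.16134453781513
54 106 [ 8. 48.] [20. 70.] 126.0503144654088
74 11 [23. 54.] [23. 66.] 109.06060606060606
76 36 [23. 53.] [24. 65.] 103.18518518518519
78 75 [19. 49.] [24. 71.] 98.36
```

Both cameras put the visible fingertips about 20 mm above a pad that hasn't been pressed (pad top about 53 mm, finger points from 74 mm up). The real tip therefore sits higher than the reported TCP. I'll descend on force instead of the reported height.

servo_tool(
  moves=[
    [[0, 0, 0], [0, 0, 0.004], 0],
    [[0, 0, 0], [0, 0, 0.004], 0],
    [[0, 0, 0], [0, 0, 0.003], 0],
  ],
)

```text
time: 6.25
ee_pos: [0.5026, 0.1251, 0.0341]
tcp_rot: [-180.0, 0.0, 92.8]
wrist_force: [0.2, 0.2, 0.0]
opening: 0.0002
grasp_force: 0.0
```

servo_tool(
  moves=[
    [[0, 0, 0], [0, 0, 0.002], 0],
    [[0, 0, 0], [0, 0, 0.002], 0],
  ],
)

```text
time: 6.45
ee_pos: [0.5028, 0.1252, 0.0304]
tcp_rot: [-180.0, 0.0, 92.8]
wrist_force: [0.5, 0.2, 0.6]
opening: -0.0004
grasp_force: 0.0
```

servo_tool(
  moves=[
    [[0, 0, 0], [0, 0, 0.002], 0],
  ],
)

```text
time: 6.55
ee_pos: [0.5029, 0.1252, 0.0285]
tcp_rot: [180.0, -0.0, 92.8]
wrist_force: [-0.3, -0.5, 0.7]
opening: 0.0001
grasp_force: 0.0
```

servo_tool(
  moves=[
    [[0, 0, 0], [0, 0, 0.002], 0],
  ],
)

```text
time: 6.65
ee_pos: [0.5029, 0.1252, 0.0266]
tcp_rot: [180.0, 0.0, 92.8]
wrist_force: [0.3, -0.6, -0.1]
opening: -0.0001
grasp_force: 0.0
```

servo_tool(
  moves=[
    [[0, 0, 0], [0, 0, 0.002], 0],
  ],
)

```text
time: 6.75
ee_pos: [0.5029, 0.1252, 0.0249]
tcp_rot: [180.0, -0.0, 92.8]
wrist_force: [-2.4, -0.8, 4.6]
opening: 0.0
grasp_force: 2.4
```

Run:
```python
from h import *
np.set_printoptions(precision=4,suppress=True)
o=get_obs(); print(o["ee_pos"],o["wrist_force"],o["time"])
e=np.radians(92.9);ex=np.array([np.cos(e),np.sin(e)]);ey=np.array([-ex[1],ex[0]]);oo=np.array([.562,.116])
for n in ["scene","wrist"]:
    P,C,im=cloud(n)
    if n=="scene": save("s3.png",cv2.resize(im[160:310,200:380],None,fx=4,fy=4,interpolation=cv2.INTER_CUBIC))
    L=np.c_[(P[:,:2]-oo)@ex,(P[:,:2]-oo)@ey,P[:,2]]*1000
    r=(L[:,0]>-10)&(L[:,0]<35)&(L[:,1]>45.5)&(L[:,1]<75)
    for z in range(40,80,2):
        k=r&(L[:,2]>=z)&(L[:,2]<z+2)
        if k.sum()>2: print(z,k.sum(),L[k,:2].min(0).round(),L[k,:2].max(0).round(),C[k].mean().round())
```

```text
[0.5029 0.1252 0.0249] [-2.3697 -0.7799  4.5545] 6.75
44 3 [ 7. 47.] [22. 66.] 157.0
46 9 [ 6. 46.] [22. 70.] 127.0
48 11 [10. 46.] [22. 54.] 103.0
50 13 [ 8. 47.] [23. 53.] 108.0
54 4 [20. 53.] [25. 61.] 102.0
56 5 [25. 54.] [26. 67.] 129.0
58 5 [21. 58.] [25. 73.] 128.0
60 10 [21. 48.] [25. 66.] 96.0
62 6 [14. 47.] [25. 60.] 91.0
64 6 [21. 47.] [26. 63.] 91.0
66 6 [18. 46.] [26. 72.] 82.0
68 11 [14. 47.] [25. 72.] 77.0
70 6 [21. 47.] [25. 74.] 65.0
72 6 [21. 50.] [26. 71.] 82.0
74 8 [18. 46.] [25. 73.] 69.0
76 8 [19. 47.] [26. 71.] 70.0
78 7 [19. 47.] [25. 64.] 83.0
44 11 [20. 48.] [20. 69.] 110.0
46 71 [19. 47.] [21. 70.] 95.0
48 73 [15. 47.] [21. 70.] 84.0
50 131 [15. 47.] [21. 70.] 96.0
52 36 [17. 48.] [21. 70.] 98.0
54 28 [23. 53.] [23. 66.] 83.0
56 49 [19. 49.] [24. 70.] 92.0
58 83 [19. 49.] [24. 72.] 93.0
60 104 [19. 47.] [24. 73.] 86.0
62 107 [19. 47.] [24. 73.] 85.0
64 119 [19. 46.] [24. 73.] 88.0
66 136 [19. 46.] [24. 73.] 86.0
68 132 [19. 46.] [24. 73.] 89.0
70 130 [18. 46.] [24. 73.] 88.0
72 151 [19. 47.] [24. 73.] 89.0
74 141 [19. 46.] [24. 73.] 88.0
76 160 [19. 46.] [24. 73.] 87.0
78 158 [19. 46.] [24. 73.] 87.0
```

View pics/s3.png

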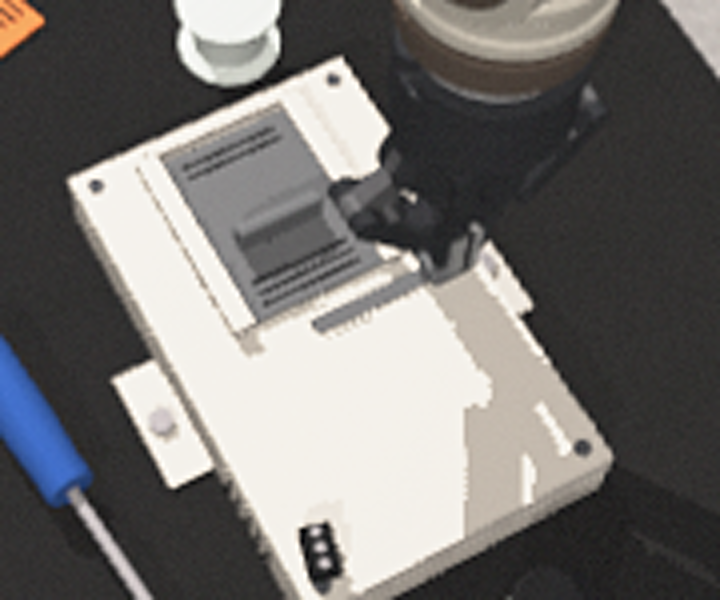

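The fingertips are now on the pad at (450,255): vertical force is 4.6 N at reported z 0.0249, so the real tip is about 27 mm above the reported TCP. Next I'll press down to the end stop.

servo_tool(
  moves=[
    [[0, 0, 0], [0, 0, 0.0015], 0],
    [[0, 0, 0], [0, 0, 0.0015], 0],
  ],
)

```text
time: 7.05
ee_pos: [0.5029, 0.1252, 0.0219]
tcp_rot: [180.0, -0.0, 92.8]
wrist_force: [-2.2, 0.3, 4.4]
opening: -0.0004
grasp_force: 2.4
```

servo_tool(
  moves=[
    [[0, 0, 0], [0, 0, 0.001], 0],
    [[0, 0, 0], [0, 0, 0.001], 0],
  ],
)

```text
time: 7.25
ee_pos: [0.5029, 0.1252, 0.0197]
tcp_rot: [180.0, -0.0, 92.8]
wrist_force: [-3.5, -2.0, 8.4]
opening: -0.0001
grasp_force: 4.2
```

servo_tool(
  moves=[
    [[0, 0, 0], [0, 0, 0.001], 0],
  ],
)

```text
time: 7.35
ee_pos: [0.5029, 0.1252, 0.0194]
tcp_rot: [180.0, -0.0, 92.8]
wrist_force: [-6.3, -1.5, 17.1]
opening: -0.0001
grasp_force: 8.7
```

Force climbed to 17 N with no further travel, so the tab is on its end stop. I'll raise the tool, move behind the ridge, and check the tab height.

servo_tool(
  moves=[
    [[0, 0, 0], [0, 0, -0.02], 0],
    [[0, 0, 0], [0, 0, -0.04], 0],
    [[0, 0, 0], [-0.02, 0.0145, 0], 0],
    [[0, 0, 0], [-0.02, 0.0145, 0], 0],
    [[0, 0, 0], [-0.02, 0.0145, 0], 0],
    [[0, 0, 0], [-0.02, 0.0145, 0], 0],
    [[0, 0, 0], [0, 0, 0], 0],
    [[0, 0, 0], [0, 0, 0], 0],
  ],
)

```text
time: 8.15
ee_pos: [0.5645, 0.0479, 0.078]
tcp_rot: [-179.9, -0.0, 92.8]
wrist_force: [-0.3, -0.2, -0.4]
opening: 0.0
grasp_force: 0.0
```

```bash
cat > z.py <<'E'
from h import *
np.set_printoptions(precision=4,suppress=True)
o=get_obs(); print(o["ee_pos"],o["tcp_rot"],o["wrist_force"],o["time"])
e=np.radians(92.9);ex=np.array([np.cos(e),np.sin(e)]);ey=np.array([-ex[1],ex[0]]);oo=np.array([.562,.116])
p=np.array(o["ee_pos"][:2])-oo; print("tcp case",p@ex*1000,p@ey*1000)
for n in ["scene","wrist","top"]:
    P,C,im=cloud(n)
    L=np.c_[(P[:,:2]-oo)@ex,(P[:,:2]-oo)@ey,P[:,2]]*1000
    def box(b): return np.all([(L[:,i]>b[2*i])&(L[:,i]<b[2*i+1]) for i in range(3)],0)
    k=box((3,17,52,64,40,70)); print(n,"pad z",k.sum(),np.median(L[k,2]) if k.any() else 0)
    k=box((-75,80,-24,24,51,58.5))
    if k.any(): print("ridge/finger",k.sum(),np.percentile(L[k],[3,50,97],0))
    k=box((-115,120,-50,50,37.5,43))&(C.max(1)<150)&(C.max(1)>50)
    if k.sum()>20: print("plate",k.sum(),np.percentile(L[k],[2,50,98],0), cv2.minAreaRect(L[k][:,:2].astype(np.float32)))
E
python3 z.py
```

```text
[0.5645 0.0479 0.078 ] [-179.9375   -0.0068   92.7891] [-0.3231 -0.2359 -0.4018] 8.15
tcp case -68.09233755846739 0.9106949960253127
scene pad z 43 45.54611786271419
ridge/finger 106 [[-43.4966 -21.1846  51.5537]
 [-39.0389  -0.2033  54.6839]
 [-35.6495  20.3855  56.8982]]
plate 1299 [[-95.8775 -30.2037  37.678 ]
 [-51.7359   0.0769  39.6918]
 [ -2.803   33.5707  42.2466]] ((-40.94123077392578, 9.393295288085938), (84.64202117919922, 122.29629516601562), 88.23650360107422)
wrist pad z 475 47.22374728751007
ridge/finger 931 [[-45.589  -19.7837  52.6398]
 [-40.7529   0.8971  56.7969]
 [-37.6527  20.3258  58.1058]]
plate 11783 [[-96.8155 -32.318   39.8199]
 [-47.8696   0.1042  41.2013]
 [ -4.765   33.1869  42.5334]] ((-41.74186325073242, 7.741924285888672), (125.48841857910156, 83.05526733398438), 0.03951860964298248)
top pad z 0 0
```

The pad now reads about 46 mm, which is fully down. The tool is 68 mm behind the case origin and centred on the cover, so I'm descending behind the ridge.

servo_tool(
  moves=[
    [[0, 0, 0], [0, 0.001, 0.03], 0],
    [[0, 0, 0], [0, 0, 0.02], 0],
    [[0, 0, 0], [0, 0, 0.006], 0],
    [[0, 0, 0], [0, 0, 0.003], 0],
    [[0, 0, 0], [0, 0, 0], 0],
  ],
)

```text
time: 8.8
ee_pos: [0.5659, 0.0485, 0.0203]
tcp_rot: [180.0, -0.0, 92.9]
wrist_force: [-0.6, -0.7, -0.0]
opening: 0.0002
grasp_force: 0.0
```

servo_tool(
  moves=[
    [[0, 0, 0], [0.004, 0, 0], 0],
    [[0, 0, 0], [0.004, 0, 0], 0],
    [[0, 0, 0], [0.004, 0, 0], 0],
    [[0, 0, 0], [0.004, 0, 0], 0],
  ],
)

```text
time: 9.2
ee_pos: [0.5651, 0.0646, 0.0201]
tcp_rot: [180.0, 0.0, 92.9]
wrist_force: [-0.2, -0.6, 0.1]
opening: 0.0
grasp_force: 0.2
```

servo_tool(
  moves=[
    [[0, 0, 0], [0.005, 0, 0], 0],
    [[0, 0, 0], [0.005, 0, 0], 0],
    [[0, 0, 0], [0.005, 0, 0], 0],
    [[0, 0, 0], [0.005, 0, 0], 0],
    [[0, 0, 0], [0.005, 0, 0], 0],
    [[0, 0, 0], [0.005, 0, 0], 0],
    [[0, 0, 0], [0, 0, 0], 0],
  ],
)

```text
time: 9.9
ee_pos: [0.5634, 0.0948, 0.0196]
tcp_rot: [-180.0, -0.0, 92.9]
wrist_force: [-0.4, 0.2, -0.2]
opening: -0.0001
grasp_force: 0.0
```

```bash
python3 z.py
```

```text
[0.5634 0.0948 0.0196] [-179.995    -0.0119   92.8859] [-0.433   0.1809 -0.1609] 9.9
tcp case -21.214154129817402 -0.3216977255018569
scene pad z 41 45.81363696840723
ridge/finger 133 [[-12.7481 -20.5497  51.4949]
 [ -3.5871  -1.5295  55.0281]
 [  0.5335  19.9297  57.7467]]
plate 942 [[-36.6381 -33.7342  37.7665]
 [  9.9598  -4.9954  39.6307]
 [ 33.4082  34.8376  42.1475]] ((-34.32011795043945, 6.828350067138672), (84.53392791748047, 137.73562622070312), 89.94125366210938)
wrist pad z 726 46.91980485137788
ridge/finger 2009 [[-14.5232 -19.4219  51.8184]
 [ -4.7012   0.7247  56.4461]
 [ -1.5588  20.3674  57.9933]]
plate 14161 [[-43.9532 -34.9435  39.3271]
 [  5.8226  -0.7568  40.9634]
 [ 32.0493  34.9836  42.2221]] ((22.0721435546875, 2.1808815002441406), (94.97791290283203, 146.58969116210938), 85.83621215820312)
top pad z 0 0
```

The cover has moved about 36 mm, flat and straight, with the tab still down. I'll keep pushing.

servo_tool(
  moves=[
    [[0, 0, 0], [0.005, 0, 0], 0],
    [[0, 0, 0], [0.005, 0, 0], 0],
    [[0, 0, 0], [0.005, 0, 0], 0],
    [[0, 0, 0], [0.005, 0, 0], 0],
    [[0, 0, 0], [0.005, 0, 0], 0],
    [[0, 0, 0], [0.005, 0, 0], 0],
    [[0, 0, 0], [0.005, 0, 0], 0],
    [[0, 0, 0], [0.005, 0, 0], 0],
    [[0, 0, 0], [0.005, 0, 0], 0],
    [[0, 0, 0], [0.005, 0, 0], 0],
    [[0, 0, 0], [0.005, 0, 0], 0],
    [[0, 0, 0], [0, 0, 0], 0],
  ],
)

```text
time: 11.25
ee_pos: [0.5607, 0.1497, 0.0197]
tcp_rot: [180.0, -0.0, 92.9]
wrist_force: [-0.2, 0.5, -0.6]
opening: -0.0001
grasp_force: 0.0
```

```bash
python3 z.py
```

```text
[0.5607 0.1497 0.0197] [179.9948  -0.0078  92.8781] [-0.1845  0.4628 -0.5671] 11.25
tcp case 33.722115517910446 -0.43968593543798445
scene pad z 0 0
ridge/finger 132 [[ 42.6951 -20.8722  51.5543]
 [ 51.3082  -1.907   55.0064]
 [ 55.4572  19.4609  57.7547]]
plate 996 [[ 17.8026 -34.6009  37.7753]
 [ 63.0172  -7.3255  39.6378]
 [ 88.2917  33.991   42.1143]] ((-6.737770080566406, -3.9533042907714844), (194.40887451171875, 77.36349487304688), 1.342163324356079)
wrist pad z 418 46.96154637234223
ridge/finger 2022 [[ 40.3782 -19.4975  51.8185]
 [ 50.2993   0.6373  56.5082]
 [ 53.4659  20.2975  57.9715]]
plate 14243 [[ 10.827  -34.3217  39.6776]
 [ 60.2289   0.1207  40.9803]
 [ 86.6988  34.9844  42.2335]] ((59.21292495727539, 0.004192352294921875), (85.42373657226562, 115.46699523925781), 80.71350860595703)
top pad z 0 0
```

servo_tool(
  moves=[
    [[0, 0, 0], [0.004, 0, 0], 0],
    [[0, 0, 0], [0.004, 0, 0], 0],
    [[0, 0, 0], [0.003, 0, 0], 0],
    [[0, 0, 0], [0, 0, 0], 0],
    [[0, 0, 0], [-0.006, 0, 0], 0],
    [[0, 0, 0], [-0.006, 0, 0], 0],
    [[0, 0, 0], [0, 0, -0.03], 0],
    [[0, 0, 0], [0, 0, -0.05], 0],
    [[0, 0, 0], [-0.04, 0, -0.03], 0],
    [[0, 0, 0], [-0.04, 0, -0.03], 0],
    [[0, 0, 0], [-0.04, 0, 0], 0],
    [[0, 0, 0], [0, 0, 0], 0],
  ],
)

```text
time: 12.6
ee_pos: [0.5673, 0.0238, 0.161]
tcp_rot: [179.9, 0.1, 92.6]
wrist_force: [0.1, -0.4, 0.8]
opening: 0.0001
grasp_force: 0.0
```

```bash
python3 z.py
python3 - <<'E'
from h import *
im,d=camera("scene"); save("s4.png",cv2.resize(im[130:350,150:390],None,fx=2.7,fy=2.7,interpolation=cv2.INTER_CUBIC))
E
```

```text
[0.5673 0.0238 0.161 ] [179.8745   0.0567  92.5881] [ 0.1305 -0.4493  0.7581] 12.6
tcp case -92.37820534294077 -0.6046673014657062
scene pad z 46 45.47196377820764
ridge/finger 113 [[ 58.6073 -20.4926  51.4863]
 [ 62.7473  -0.5083  55.1699]
 [ 65.9214  20.268   57.3107]]
plate 1736 [[  6.0189 -34.2311  37.666 ]
 [ 49.9639  -1.3236  39.566 ]
 [ 98.2545  34.1641  42.0893]] ((-1.5519561767578125, 6.6220550537109375), (202.73428344726562, 84.35807037353516), 0.03156714886426926)
wrist pad z 262 46.48527648204287
plate 6368 [[  3.9469 -33.3906  38.9384]
 [ 31.5633   1.0603  40.6019]
 [ 56.6413  35.1512  42.1514]] ((-22.85406494140625, 5.875713348388672), (82.69713592529297, 160.9227752685547), 89.98906707763672)
top pad z 41 45.37020235124547
ridge/finger 86 [[ 55.4237 -20.3044  52.1727]
 [ 59.136    0.3886  55.1443]
 [ 63.3251  20.0427  57.2259]]
plate 1332 [[  3.258  -33.7986  37.6682]
 [ 46.3527   1.0639  39.5559]
 [ 93.6717  34.0149  42.1358]] ((47.95491027832031, 6.447711944580078), (95.31290435791016, 84.6431655883789), 0.5821117758750916)
```

View pics/s4.png

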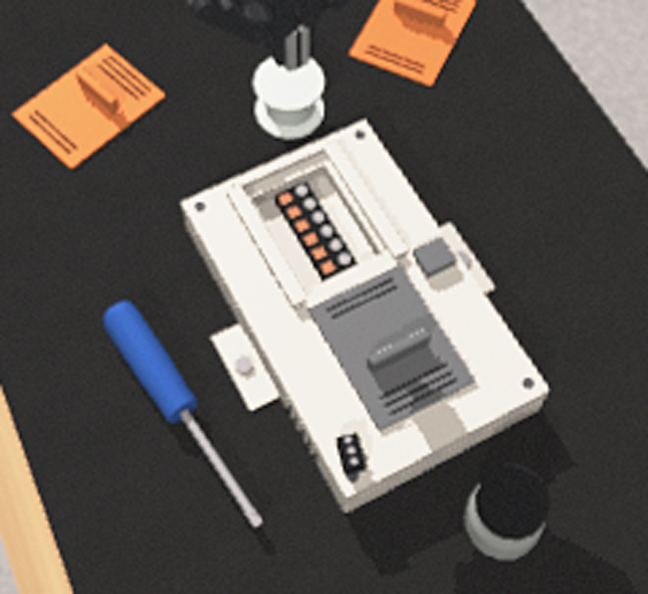

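The well with its screw terminals, at (320,230), is fully uncovered. The cover lies flat at (390,350) on the closed half, about 102 mm open, with the tab down. The plug, screwdriver, spool and jar are where they were, and the arm is clear.

```bash
python3 -c "
from workcell import *
print(job_done())"
```

```text
the job is handed in; nothing more can be done
None
```

Job handed in: the tab was pressed to its end stop, then the cover was pushed about 102 mm along its rails, so it lies flat on the closed half with the terminal well fully uncovered and the plug, screwdriver, spool and jar left untouched.

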